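# Brace a bottle and lock the clamping bar with its cam lever

### The arm

A 6-joint arm with a two-finger parallel gripper is mounted at the origin on a cart in front of the work surface, level with it; the furniture and walls round the work are solid. World frame = base frame: x ahead of the robot, y to its left, z up, the work surface at z = 0. Lengths are in m, angles in rad, forces in N, time in s.
With the tool pointing down it reaches from about 0.25 to 0.775 m from the base axis. Payload 4 kg.
Tool frame: the origin (TCP) lies at the very end of the fingers, on their centre line; the grasp point (between the pads) lies 19 mm behind it; z points along the fingers, y is the line along which they close (so a half turn about z gives the same grasp; the last joint's range is limited). The gripper opens to 85 mm and grips with 20 to 120 N. Pads are 22 mm wide; open, the fingers measure 114 mm over their backs; the gripper's body (76 mm by 85 mm) begins 54 mm behind the grasp point. The pads swing forward as they close: fully open they stand 13 mm farther back than shut.
Start: joints at [-0.103, 0.087, 1.371, -0, 1.684, -0.103], TCP at [0.55, -0, 0.197] pointing down, gripper open.
Joint ranges: [-3.1, 3.1], [-0.76, 2.03], [0.27, 2.55], [-1.08, 4.22], [0.17, 2.65], [-2.57, 2.57]. Speed limits (rad/s): [2.79, 2.79, 3.14, 3.14, 3.14, 3.14].

### API

Orientations are given as a unit quaternion [w, x, y, z].
In Python, from station import readout, read_camera, camera_info, robot gives the robot as it stands. The module is installed in compiled form; this text tells all that it offers.
- The arm moves only by the tool carry_out, never from a script. Its argument "commands" is a list of rows, each an object of numbers: "fingers": the opening, from 0 (shut) to 1 (fully open); "x", "y", "z": the shift along the tool's x, y, z in units of 0.2 m (1.0 is 0.2 m); "ax", "ay", "az": the turn, a rotation vector about the tool's x, y, z in units of pi rad (1.0 is pi rad). A call has exactly 8 rows; each row is the pose to reach, as a shift and turn from the pose commanded when the call began, along the tool's axes at that moment, turning the shorter way round; what a row does not reach only later rows make up. A row lasts 1/8 s, in which the tool goes at most 62.5 mm and 10.7 degrees, less where a joint would pass 70% of its speed; a pose out of reach is approached as far as the arm can. A call with a number of a shift or a turn outside -1 to 1 is refused whole. A call with a gripper value outside its range is refused whole. The fingers move at their own pace and stop on an object; the grip force is fixed at half the most. Time passes only in rows, so rows that repeat a pose let the fingers close, or fill a call up. It gives the time, the measured TCP pose, the force, the opening and the grip force at its end, in the units of the state.
- readout.get_state(): the state, without advancing time (a new reading comes with each control period).
- read_camera(name): name is "scene" or "side" or "wrist"; returns the picture (384x512x3 uint8, red, green, blue); there is no depth.
- camera_info(name): a dict with "vfov" (degrees; the focal length in pixels is half the picture's height over the tangent of half this angle, whatever the lens; pixels are square), "cx", "cy" (the principal point, pixels), "k1" (the pictures are not rectified: a ray, as slopes to the right and down, at radius r is drawn at 1 + k1 r^2 times it, then the intrinsics apply), "R" (3x3) and "t" (3): a world point X has camera coordinates R X + t; the wrist camera has in their place "hand_eye" (4x4, takes a point from camera to tool coordinates, whose origin is the TCP and whose axes are the flange's). Camera axes: x right, y down, z forward; pixel columns grow to the right and rows downward; lengths in m; the calibration is good to about 2 mm. A picture is of the moment at which its call begins: read the wrist's pose just before it. camera_info takes no time and is no camera call.
- robot.close_job(): hands the job in; it is judged then, once.
The state is a dict: "time": time; "q": joint angles; "qd": joint speeds; "effort": joint torques, N m; "tcp_pos": TCP position; "eef_rot": TCP orientation; "wrist_force": force on the tool from outside, world axes, zero at the start; "ft_torque": the same for the moment, N m; "finger_gap": opening from 0.0 (shut) to 1.0 (fully open); "grip_force": force on a finger pad.
Only numpy, scipy, OpenCV 4.12 (cv2) and the standard library are available. Lean on these libraries where they do the work, as an engineer would, in place of code of your own. Each camera call takes 0.05 s, during which the arm holds its last target. There are 200 camera calls.

### The job

Slide the steel clamping bar of the bottle holder forward by its black grip post, pushing the bottle back until it is seated in the blue V-block and the rubber bumper's spring is squeezed a little (roughly 2 to 4 mm, a gentle push on the glass, never a hard one). Let go of the post, then swing the red cam lever over centre, without forcing it, until it lies fully home so that the bar is locked. Leave the bottle upright and do not disturb the other things around the holder.

Things in the scene. Friction and masses are not known exactly. Their poses are not given: they have to be found in the camera images.
- holder: Bottle holder, fixed: aluminium plate (x -160 to 210 mm, y +-50 mm, 10 mm thick) with a grey guide block (56 x 44 mm in x and y round the origin, top at z = 54 mm) through which a steel bar slides along x. Origin: underside of the plate, below the cam pin; z up, +x = the way the bar slides towards the bottle, y to the left of that.
- clamp_bar (a joint): Slide of the round 16 mm steel bar along the holder's +x, in m; 0 = drawn back (start 0 to 0.012), at most 0.08. Bar axis 36 mm above the bench. It drags with a steady 7 N or so, and stays where it is left against up to that force; with the cam lever home it is locked.
- grip_post (a point): Middle of the grasped part of the black upright grip post on the rear end of the bar: 18 mm diameter, free from 44 mm to 93 mm above the bench, this point at 73 mm. It lies at holder x = -135 mm + bar slide, y = 0, and moves with the bar. Axes as the holder's.
- bumper: Black rubber bumper, 24 mm disc on the bar's front end; origin at the centre of its front face, at holder x = +50 mm + bar slide - spring compression. Its spring yields 1 mm per 2.5 N, up to 7 mm. It should end pressing the bottle with 3 to 12 N (best 5 to 7), never over 16 N. Axes as the holder's.
- bottle: Glass bottle, blue cap, 70 mm diameter, 134 mm tall, about 0.2 kg, loose on the holder's plate; origin at the centre of its underside, z up. It slides back with 1 to 3 N until stopped by the blue V-block behind it, which is screwed on afresh each time and is not measured: the axis of the seated bottle then lies anywhere from holder x = 130 to 146 mm.
- cam_lever (a joint): Angle of the red cam lever about its pin, rad: 0 = open; at angle a it leans a - 0.2 rad from upright towards the holder's -y; start 0 to 0.15; 1.6 = dead centre; 1.85 = home, level towards -y, on its stop. A spring pushes it open, with up to about 8 N at 65 mm from the pin (most at 1 rad), less and less near dead centre; past that it pulls the lever home by itself. Force on the lever must never pass 35 N.
- cam_pin (a point): Centre of the lever's pin, which runs along the holder's x, 66 mm above the bench; fixed in the holder.
- lever_tip (a point): Outer end of the cam lever, 82 mm from the pin; the lever is a bar 14 to 18 mm wide along the pin and 9 to 10 mm thick, its middle line passing through the pin.
- dropper_mid (a point): Middle of a white dropper bottle with red cap, 29 mm diameter, 89 mm tall, a bystander; not to be moved by 15 mm.
- coverslips_mid (a point): Middle of a small white box with blue lid, 27 x 27 x 16 mm, a bystander; not to be moved by 15 mm.
- dish_mid (a point): Middle of a Petri dish, 61 mm diameter, 14 mm high, a bystander; not to be moved by 15 mm.
Mind the look-alikes: they are no part of the job. Leave any purple or yellow look-alike of the bottle alone.

How it is judged:
On the way, in this order (a step that is already met when the one before it is completed fails the run):
1. the bumper bears on the seated bottle with the lever still open (contact force between bumper and bottle above 3 N and value of joint cam_lever below 0.6 rad), for 0.2 s.
2. the cam lever is over centre and home (value of joint cam_lever above 1.78 rad), for 0.2 s.
At the end, for the whole second after the job is handed in: The cam lever is home (beyond 1.78 rad), the bumper still bears on the bottle with 3 to 12 N, and the bottle stands upright (within 0.08 rad) and at rest (value of joint cam_lever above 1.78 rad and contact force between bumper and bottle between 3 and 12 N and angle between bottle's own z axis and vertical below 0.08 rad and linear speed of bottle below 0.01 m/s); the robot touches nothing.
It fails at once if the bumper presses the bottle with more than 16 N (contact force between bumper and bottle above 16 N).
It fails at once if the cam lever is forced with more than 35 N (contact force between any of the fingers, the arm and cam_lever above 35 N).
It fails at once if the robot touches the bottle (contact force between any of the arm, the fingers and bottle above 0.5 N).
It fails at once if the bottle is tipped (angle between bottle's own z axis and vertical above 0.25 rad).
It fails at once if a bystander is moved by more than 15 mm (distance of any of dropper_mid, coverslips_mid, dish_mid from where it was at the start of the episode above 0.015 m).
It also fails if it takes over 69 s, if anything falls off the work surface, if the arm or the gripper's body presses on something with over 40 N, if the wrist force passes 120 N, or if a joint passes its speed limit or range.

## Working session

There is one attempt and no reset: what is moved stays moved. The work goes in short steps, Python scripts to look and compute and a tool call to move; the robot and the scene stay as the last step left them, time stands still between calls to the robot, and variables do not carry over. Pictures are saved under pics/ and viewed, at most 10 in all, crops included, and the job is handed in when it is done.

Besides the shell and the picture viewer there is one more tool, called after "Emit:" by a JSON object that holds its "method" and its "body". carry_out: Moves the arm, as the interface text tells. Its arguments: {"type":"object","properties":{"commands":{"type":"array","items":{"type":"object","properties":{"fingers":{"type":"number"},"x":{"type":"number","minimum":-1,"maximum":1},"y":{"type":"number","minimum":-1,"maximum":1},"z":{"type":"number","minimum":-1,"maximum":1},"ax":{"type":"number","minimum":-1,"maximum":1},"ay":{"type":"number","minimum":-1,"maximum":1},"az":{"type":"number","minimum":-1,"maximum":1}}}}},"required":["commands"]}

```bash
mkdir -p pics; python3 - <<'E'
from station import readout, read_camera, camera_info
import cv2,numpy as np
s=readout.get_state();print({k:np.round(v,3).tolist() for k,v in s.items()})
for n in ("scene","side"):
    im=read_camera(n);cv2.imwrite(f"pics/{n}0.png",cv2.resize(im[:,:,::-1],(800,600),interpolation=cv2.INTER_CUBIC))
    np.save(n+"0.npy",im)
    print(n,camera_info(n))
print(camera_info("wrist"))
E
```

```text
{'time': 0.0, 'q': [-0.103, 0.088, 1.372, -0.0, 1.684, -0.103], 'qd': [-0.001, -0.0, -0.001, -0.0, -0.001, 0.001], 'effort': [0.0, -35.186, -31.328, 0.0, 0.011, 0.0], 'tcp_pos': [0.549, 0.0, 0.196], 'eef_rot': [-0.001, 0.707, 0.707, -0.001], 'wrist_force': [-0.621, 0.141, 0.655], 'ft_torque': [-0.021, -0.024, -0.008], 'grip_force': 0.0, 'finger_gap': 1.001}
scene {'vfov': 42.64006462327912, 'cx': 253.97122205962643, 'cy': 195.41568829067518, 'k1': -0.13453150174286274, 'R': array([[ 0.90375789, -0.42777678, -0.01512282],
       [-0.23957359, -0.47623393, -0.84605303],
       [ 0.35471984,  0.76825014, -0.53288419]]), 't': array([-0.48903268,  0.26598634,  0.88596398])}
side {'vfov': 52.89931375294425, 'cx': 257.965680603057, 'cy': 190.57288473515624, 'k1': -0.07595816930301208, 'R': array([[ 0.94684894, -0.32084529, -0.02313842],
       [-0.16406381, -0.41979333, -0.89266826],
       [ 0.27669505,  0.84901818, -0.45011997]]), 't': array([-0.51570938,  0.21213163,  0.75617042])}
{'vfov': 71.17385046152587, 'cx': 258.9481849852701, 'cy': 195.37745721075586, 'k1': -0.05955465517194224, 'hand_eye': array([[-1.28348438e-03, -9.48480689e-01, -3.16832345e-01,
         8.15325909e-02],
       [ 9.99998882e-01, -1.46025214e-03,  3.20478681e-04,
        -3.93732219e-04],
       [-7.66622949e-04, -3.16831580e-01,  9.48481504e-01,
        -1.77137331e-01],
       [ 0.00000000e+00,  0.00000000e+00,  0.00000000e+00,
         1.00000000e+00]])}
```

View pics/scene0.png

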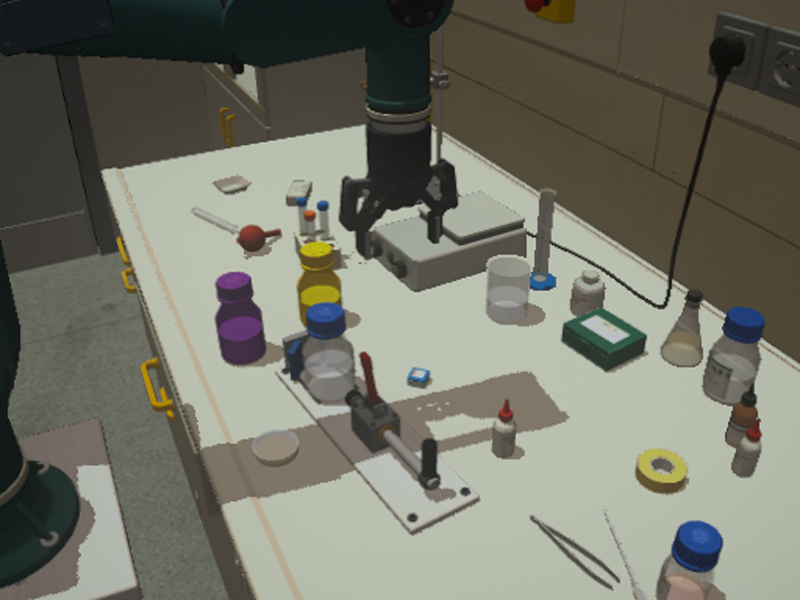

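View pics/side0.png

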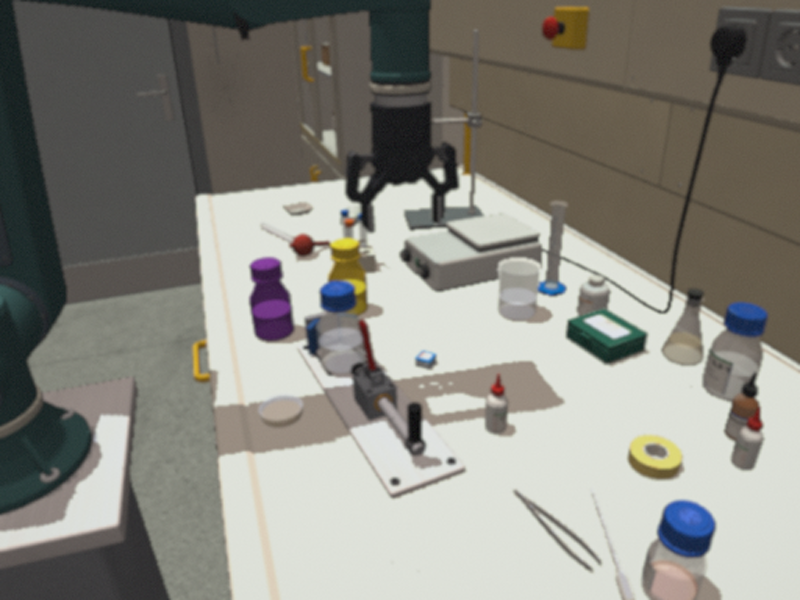

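The holder is at scene (375,430). Blue-capped candidates are at (325,350), (740,350) and (690,560), plus purple (240,320) and yellow (318,280). Only the one at (325,350) stands on the plate by the V-block, so that is the target. I'll confirm it in an enlarged crop and use that to pick points.

```bash
python3 - <<'E'
import cv2,numpy as np
a=np.load("scene0.npy")[185:345,170:310];b=np.load("side0.npy")[170:320,180:300]
# scene crop x170 y185 scale 3.6 ; side crop x180 y170 scale 3.6(pad)
f=lambda c:cv2.resize(c[:,:,::-1],None,fx=3,fy=3,interpolation=cv2.INTER_CUBIC)
A,B=f(a),f(b);B=cv2.copyMakeBorder(B,0,A.shape[0]-B.shape[0],0,0,cv2.BORDER_CONSTANT)
cv2.imwrite("pics/crop1.png",np.hstack([A,B]));print(A.shape,B.shape)
E
```

```text
(480, 420, 3) (480, 360, 3)
```

View pics/crop1.png

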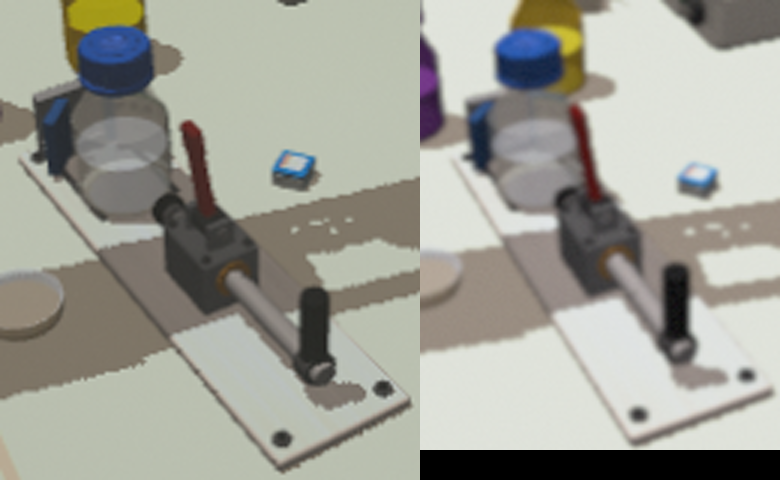

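The crop confirms it: clear glass bottle with a blue cap in front of the blue V-block, on the plate with the guide block, red lever and black post (crop 315,320). Next I fit the holder pose.

```bash
cat > h.py <<'E'
import numpy as np,cv2
from scipy.optimize import least_squares
from station import camera_info,readout
from scipy.spatial.transform import Rotation as Ro
def proj(X,c,pose=None):
    i=camera_info(c) if isinstance(c,str) else c
    if pose is None: P=i["R"]@X+i["t"]
    else:
        p,q=pose;Rt=Ro.from_quat(np.r_[q[1:],q[0]]).as_matrix()
        T=Rt.T@(X-p);H=np.array(i["hand_eye"]);P=H[:3,:3].T@(T-H[:3,3])
    f=192/np.tan(np.radians(i["vfov"]/2));s=P[:2]/P[2];return f*s*(1+i["k1"]*(s@s))+[i["cx"],i["cy"]]
def hw(h,p):
    c,s=np.cos(h[2]),np.sin(h[2]);return np.array([h[0]+c*p[0]-s*p[1],h[1]+s*p[0]+c*p[1],p[2]])
E
python3 - <<'E'
from h import *
C={n:camera_info(n) for n in("scene","side")}
S=lambda u,v:np.array([170+u/3,185+v/3]);D=lambda u,v:np.array([180+(u-420)/3,170+v/3])
obs=dict(cl=(S(282,465),D(633,442)),cr=(S(410,401),D(772,391)),fl=(S(22,160),D(455,160)),post=(S(315,293),D(676,269)),tip=(S(189,125),D(575,110)),cap=(S(115,42),D(529,42)),cov=(S(294,168),D(698,178)))
def pts(x):
    h=x[:3];a=x[4]-.2
    return dict(cl=hw(h,(-.16,.05,.01)),cr=hw(h,(-.16,-.05,.01)),fl=hw(h,(.21,.05,.01)),post=hw(h,(-.135+x[3],0,.093)),tip=hw(h,(0,-.082*np.sin(a),.066+.082*np.cos(a))),cap=hw(h,(x[5],x[6],.134)),cov=np.array([x[7],x[8],.012]))
def r(x):
    P=pts(x);return np.concatenate([proj(P[k],C[c])-obs[k][j] for k in P for j,c in enumerate(("scene","side"))])
b=min((least_squares(r,[.45,-.25,y,.006,.05,.12,0,.5,-.2],loss="soft_l1") for y in(1.5,2,2.5,3)),key=lambda o:o.cost)
print(b.cost,np.round(b.x,4));np.save("h.npy",b.x)
print(np.round(r(b.x).reshape(-1,4),1))
for k,v in pts(b.x).items(): print(k,np.round(v,4))
E
```

```text
8.284836132364394 [ 0.4837 -0.065   1.6834  0.0151  0.0336  0.1355 -0.0018  0.5896  0.0252]
[[-0.2  0.8 -1.1 -0.2]
 [ 2.2 -0.3  1.2 -0.8]
 [-0.1 -2.5 -0.9 -2.2]
 [ 0.1  0.4 -0.8  0. ]
 [ 0.8  1.1 -0.3 -0. ]
 [ 0.1 -0.4 -0.1  0.5]
 [ 0.5 -0.1 -0.6  0. ]]
cl [ 0.452  -0.2296  0.01  ]
cr [ 0.5513 -0.2184  0.01  ]
fl [0.4104 0.138  0.01  ]
post [ 0.4971 -0.1841  0.093 ]
tip [ 0.4702 -0.0666  0.1469]
cap [0.4703 0.0698 0.134 ]
cov [0.5896 0.0252 0.012 ]
```

Emit:
{"method": "carry_out", "body": {"commands": [{"x": -0.15, "y": -0.04, "az": -0.006, "fingers": 0.5}, {"x": -0.3, "y": -0.08, "az": -0.012, "fingers": 0.5}, {"x": -0.45, "y": -0.13, "az": -0.018, "fingers": 0.5}, {"x": -0.6, "y": -0.17, "az": -0.024, "fingers": 0.5}, {"x": -0.75, "y": -0.21, "az": -0.03, "fingers": 0.5}, {"x": -0.92, "y": -0.26, "az": -0.036, "fingers": 0.5}, {"x": -0.92, "y": -0.26, "az": -0.036, "fingers": 0.5}, {"x": -0.92, "y": -0.26, "az": -0.036, "fingers": 0.5}]}}

```text
validation failed for argument at $.co...
```

```bash
python3 - <<'E'
from h import *
from station import read_camera
s=readout.get_state();im=read_camera("wrist");np.save("w1.npy",im)
p,q=np.array(s["tcp_pos"]),np.array(s["eef_rot"]);np.savez("w1.npz",p=p,q=q)
x=np.load("h.npy");C=camera_info("wrist");h=x[:3]
o=cv2.resize(im[:,:,::-1],(768,576),interpolation=cv2.INTER_CUBIC)
for P in [(-.135+x[3],0,.093),(-.16,.05,.01),(-.16,-.05,.01),(0,0,.066),(-.028,.022,.054),(-.028,-.022,.054),(0,-.082*np.sin(x[4]-.2),.147)]:
    u=proj(hw(h,P),C,(p,q));print(P,np.round(u*1.5));cv2.drawMarker(o,tuple(int(v) for v in u*1.5),(0,255,0),0,12)
cv2.imwrite("pics/w1.png",o);print(p,q,s["finger_gap"],s["time"])
# dropper
C2={n:camera_info(n) for n in("scene","side")}
f=lambda y:np.r_[proj(np.array([y[0],y[1],.089]),C2["scene"])-np.array([505,403])/1.5625,proj(np.array([y[0],y[1],.089]),C2["side"])-np.array([499,377])/1.5625]
b=least_squares(f,[.6,-.15]);print("dropper",b.x,b.cost)
E
```

```text
(np.float64(-0.1198556839259795), 0, 0.093) [330. 478.]
(-0.16, 0.05, 0.01) [302. 455.]
(-0.16, -0.05, 0.01) [391. 447.]
(0, 0, 0.066) [311. 343.]
(-0.028, 0.022, 0.054) [295. 368.]
(-0.028, -0.022, 0.054) [343. 363.]
(0, np.float64(0.013579714067260192), 0.147) [268. 398.]
[5.49483343e-01 3.93219465e-05 1.95818604e-01] [-7.95367297e-04  7.07110965e-01  7.07101850e-01 -6.51901064e-04] 1.0012108128282995 0.1
dropper [ 0.61624147 -0.15979774] 2.1291138660094995
```

View pics/w1.png

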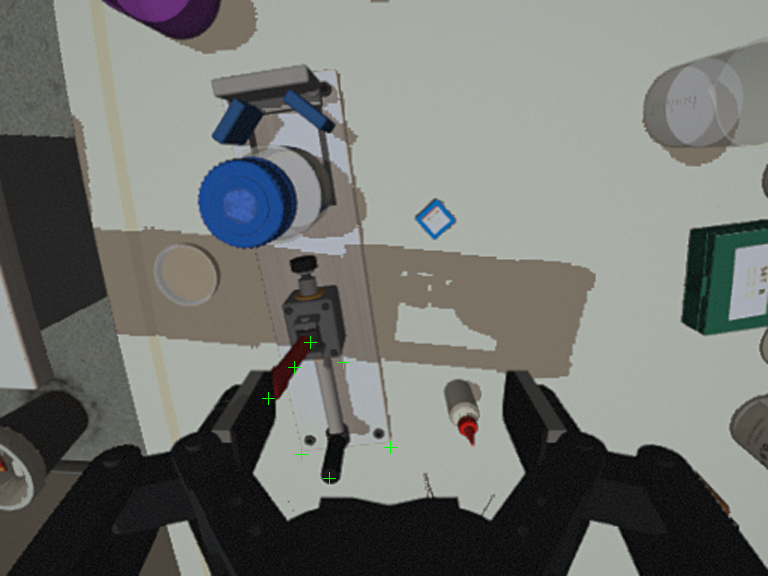

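The call was refused, possibly because every field has to be given; nothing moved. The wrist picture shows the post top at (331,478), the plate's rear corners at (300,450) and (391,442), its front right corner at (340,70), the bumper at (303,263), the cap at (247,202) and the V-block at (270,110). I'll refit with these and resend the move with full rows.

Emit:
{"method": "carry_out", "body": {"commands": [{"x": -0.15, "y": -0.04, "z": 0, "ax": 0, "ay": 0, "az": -0.006, "fingers": 0.5}, {"x": -0.3, "y": -0.08, "z": 0, "ax": 0, "ay": 0, "az": -0.012, "fingers": 0.5}, {"x": -0.45, "y": -0.13, "z": 0, "ax": 0, "ay": 0, "az": -0.018, "fingers": 0.5}, {"x": -0.6, "y": -0.17, "z": 0, "ax": 0, "ay": 0, "az": -0.024, "fingers": 0.5}, {"x": -0.75, "y": -0.21, "z": 0, "ax": 0, "ay": 0, "az": -0.03, "fingers": 0.5}, {"x": -0.92, "y": -0.26, "z": 0, "ax": 0, "ay": 0, "az": -0.036, "fingers": 0.5}, {"x": -0.92, "y": -0.26, "z": 0, "ax": 0, "ay": 0, "az": -0.036, "fingers": 0.5}, {"x": -0.92, "y": -0.26, "z": 0, "ax": 0, "ay": 0, "az": -0.036, "fingers": 0.5}]}}

```text
time: 1.15
tcp_pos: [0.498, -0.1836, 0.1966]
eef_rot: [-0.0, 0.666, 0.746, 0.0]
wrist_force: [0.4, -0.1, -0.1]
finger_gap: 0.5
grip_force: 0.0
```

```bash
python3 - <<'E'
from h import *
from station import read_camera
s=readout.get_state();im=read_camera("wrist");np.save("w2.npy",im)
p,q=np.array(s["tcp_pos"]),np.array(s["eef_rot"]);np.savez("w2.npz",p=p,q=q)
x=np.load("h.npy");C=camera_info("wrist");h=x[:3]
o=cv2.resize(im[:,:,::-1],(768,576),interpolation=cv2.INTER_CUBIC)
for P in [(-.135+x[3],0,.093),(-.16,.05,.01),(-.16,-.05,.01),(0,0,.066),(-.028,.022,.054),(-.028,-.022,.054),(0,-.082*np.sin(x[4]-.2),.147)]:
    u=proj(hw(h,P),C,(p,q));print(P,np.round(u*1.5));cv2.drawMarker(o,tuple(int(v) for v in u*1.5),(0,255,0),0,12)
cv2.imwrite("pics/w2.png",o);print(p,q,s["finger_gap"],s["time"])
E
```

```text
(np.float64(-0.1198556839259795), 0, 0.093) [388. 278.]
(-0.16, 0.05, 0.01) [335. 294.]
(-0.16, -0.05, 0.01) [440. 294.]
(0, 0, 0.066) [387. 104.]
(-0.028, 0.022, 0.054) [358. 146.]
(-0.028, -0.022, 0.054) [417. 146.]
(0, np.float64(0.013579714067260192), 0.147) [361.  83.]
[ 0.49795698 -0.18362189  0.19662444] [-3.90803582e-04  6.66119961e-01  7.45844487e-01  2.13976881e-04] 0.500188967923544 1.15
```

View pics/w2.png

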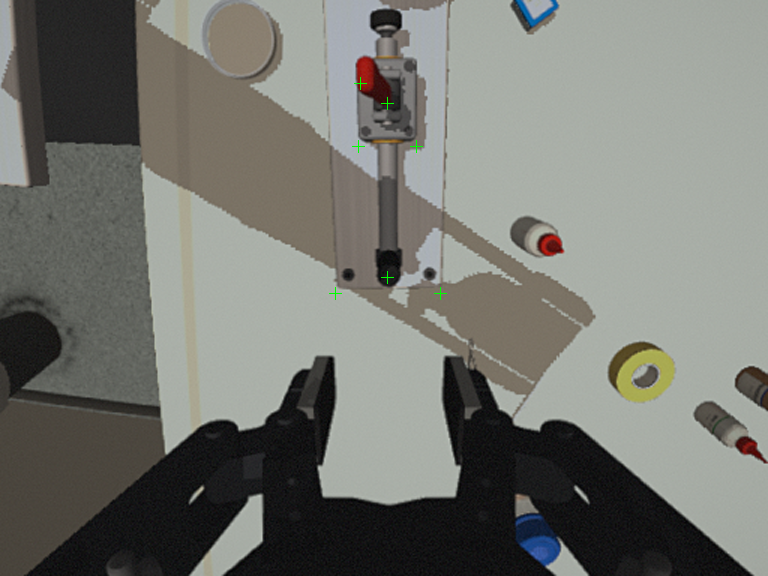

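The close view shows the post top at (388,275) and the lever tip at (366,68). The lateral fit is good, and the holder lies about 5 mm further along +x than fitted. I'll descend on the post and grip it.

Emit:
{"method": "carry_out", "body": {"commands": [{"x": 0.01, "y": 0, "z": 0.12, "ax": 0, "ay": 0, "az": 0, "fingers": 0.5}, {"x": 0.01, "y": 0, "z": 0.24, "ax": 0, "ay": 0, "az": 0, "fingers": 0.5}, {"x": 0.01, "y": 0, "z": 0.36, "ax": 0, "ay": 0, "az": 0, "fingers": 0.5}, {"x": 0.01, "y": 0, "z": 0.48, "ax": 0, "ay": 0, "az": 0, "fingers": 0.5}, {"x": 0.01, "y": 0, "z": 0.6, "ax": 0, "ay": 0, "az": 0, "fingers": 0.5}, {"x": 0.01, "y": 0, "z": 0.7, "ax": 0, "ay": 0, "az": 0, "fingers": 0.5}, {"x": 0.01, "y": 0, "z": 0.7, "ax": 0, "ay": 0, "az": 0, "fingers": 0.5}, {"x": 0.01, "y": 0, "z": 0.7, "ax": 0, "ay": 0, "az": 0, "fingers": 0.35}]}}

```text
time: 2.2
tcp_pos: [0.4986, -0.1817, 0.0579]
eef_rot: [0.001, 0.666, 0.746, 0.0]
wrist_force: [0.9, -0.1, -0.1]
finger_gap: 0.353
grip_force: 0.0
```

Emit:
{"method": "carry_out", "body": {"commands": [{"x": 0, "y": 0, "z": 0, "ax": 0, "ay": 0, "az": 0, "fingers": 0.25}, {"x": 0, "y": 0, "z": 0, "ax": 0, "ay": 0, "az": 0, "fingers": 0.1}, {"x": 0, "y": 0, "z": 0, "ax": 0, "ay": 0, "az": 0, "fingers": 0}, {"x": 0, "y": 0, "z": 0, "ax": 0, "ay": 0, "az": 0, "fingers": 0}, {"x": 0, "y": 0, "z": 0, "ax": 0, "ay": 0, "az": 0, "fingers": 0}, {"x": 0, "y": 0, "z": 0, "ax": 0, "ay": 0, "az": 0, "fingers": 0}, {"x": 0, "y": 0, "z": 0, "ax": 0, "ay": 0, "az": 0, "fingers": 0}, {"x": 0, "y": 0, "z": 0, "ax": 0, "ay": 0, "az": 0, "fingers": 0}]}}

```text
time: 3.2
tcp_pos: [0.4985, -0.1826, 0.0586]
eef_rot: [0.001, 0.666, 0.746, 0.0]
wrist_force: [-1.1, 0.1, 5.8]
finger_gap: -0.001
grip_force: 2.9
```

The fingers closed fully, so they hold nothing. I'll take a look.

```bash
python3 - <<'E'
from h import *
from station import read_camera
ims=[cv2.resize(read_camera("wrist")[:,:,::-1],(400,300))]
sc=read_camera("scene")[200:335,190:370,::-1];ims.append(cv2.resize(sc,(400,300),interpolation=cv2.INTER_CUBIC))
sd=read_camera("side")[190:325,190:370,::-1];ims.append(cv2.resize(sd,(400,300),interpolation=cv2.INTER_CUBIC))
cv2.imwrite("pics/c3.png",np.vstack([np.hstack(ims[:2]),np.hstack([ims[2],ims[2]*0])]))
E
```

```text
(no output)
```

View pics/c3.png

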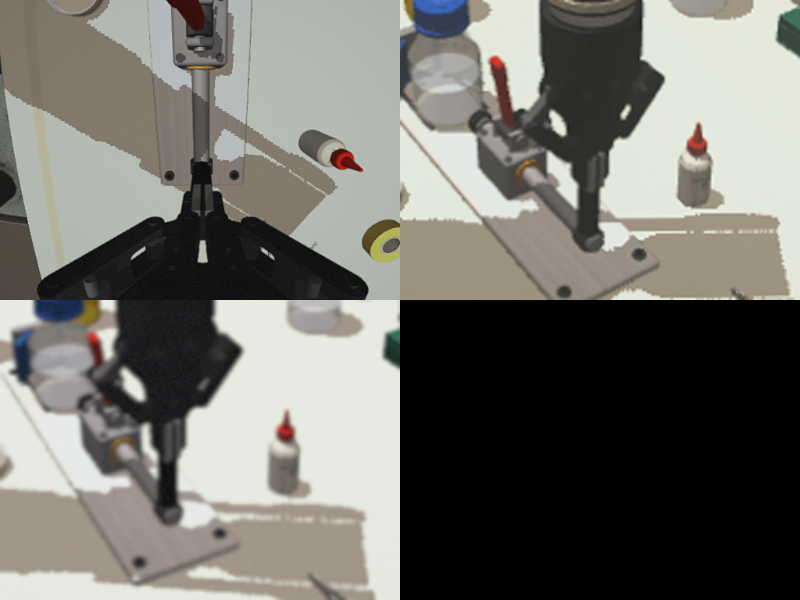

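```bash
python3 - <<'E'
from h import *
from station import read_camera
s=readout.get_state();print(s["finger_gap"],s["grip_force"],s["wrist_force"],s["ft_torque"])
w=read_camera("wrist");np.save("w3.npy",w)
a=cv2.resize(w[190:340,190:330,::-1],(400,430),interpolation=cv2.INTER_CUBIC)
b=cv2.resize(read_camera("scene")[240:320,240:315,::-1],(400,430),interpolation=cv2.INTER_CUBIC)
o=np.hstack([a,b]);o=np.clip(255*(o/255.)**.5,0,255)
cv2.imwrite("pics/c4.png",o)
C=camera_info("wrist");p,q=np.array(s["tcp_pos"]),np.array(s["eef_rot"])
for z in(.093,.073,.0586): print(z,(proj(np.array([p[0],p[1],z]),C,(p,q))-[190,190])*[400/140,430/150],(proj(np.array([p[0],p[1],z]),"scene")-[240,240])*[400/75,430/80])
E
```

```text
0.002398638425990136 2.9483371477460096 [-1.32997304 -0.11896932  6.21041551] [ 0.04933683  0.32784183 -0.01814996]
0.093 [199.23529148 168.60007965] [188.82353482 227.27921211]
0.073 [198.74743344 125.49317205] [188.24179913 271.62078438]
0.0586 [198.45445792  99.61416262] [187.82672407 302.8186348 ][ WARN:0@0.894] global loadsave.cpp:1063 imwrite_ Unsupported depth image for selected encoder is fallbacked to CV_8U.
```

View pics/c4.png

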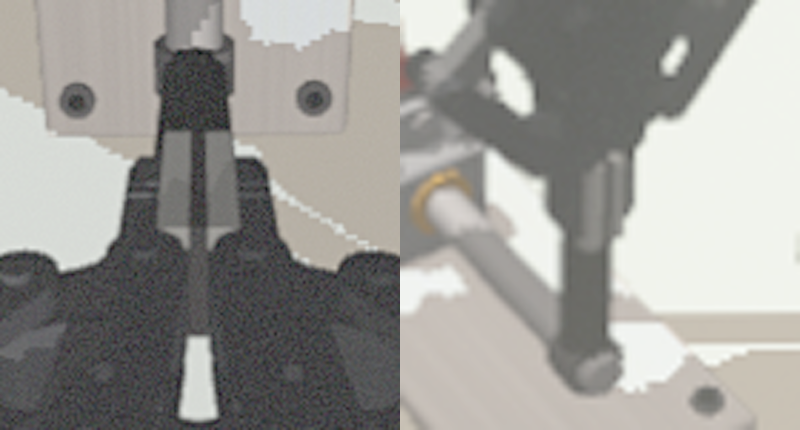

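The pictures (pads end at wrist crop v=130, post below them) and the 6 N upward force suggest the fingers physically end about 35 mm short of the reported TCP, so they shut on top of the post. I'll lift, open, and go deeper while watching the force.

Emit:
{"method": "carry_out", "body": {"commands": [{"x": 0, "y": 0, "z": -0.05, "ax": 0, "ay": 0, "az": 0, "fingers": 0}, {"x": 0, "y": 0, "z": -0.1, "ax": 0, "ay": 0, "az": 0, "fingers": 0}, {"x": 0, "y": 0, "z": -0.15, "ax": 0, "ay": 0, "az": 0, "fingers": 0}, {"x": 0, "y": 0, "z": -0.2, "ax": 0, "ay": 0, "az": 0, "fingers": 0}, {"x": 0, "y": 0, "z": -0.2, "ax": 0, "ay": 0, "az": 0, "fingers": 0}, {"x": 0, "y": 0, "z": -0.2, "ax": 0, "ay": 0, "az": 0, "fingers": 0}, {"x": 0, "y": 0, "z": -0.2, "ax": 0, "ay": 0, "az": 0, "fingers": 0}, {"x": 0, "y": 0, "z": -0.2, "ax": 0, "ay": 0, "az": 0, "fingers": 0}]}}

```text
time: 4.45
tcp_pos: [0.4975, -0.1819, 0.0965]
eef_rot: [-0.0, 0.666, 0.746, -0.0]
wrist_force: [0.6, -0.2, -0.4]
finger_gap: -0.004
grip_force: 0.0
```

```bash
python3 - <<'E'
from h import *
from station import read_camera
w=read_camera("wrist")
a=cv2.resize(w[170:384,130:384,::-1],(400,337),interpolation=cv2.INTER_CUBIC)
sd=cv2.resize(read_camera("side")[200:300,215:315,::-1],(337,337),interpolation=cv2.INTER_CUBIC)
cv2.imwrite("pics/c5.png",np.clip(255*(np.hstack([a,sd])/255.)**.5,0,255).astype(np.uint8))
E
```

```text
(no output)
```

View pics/c5.png

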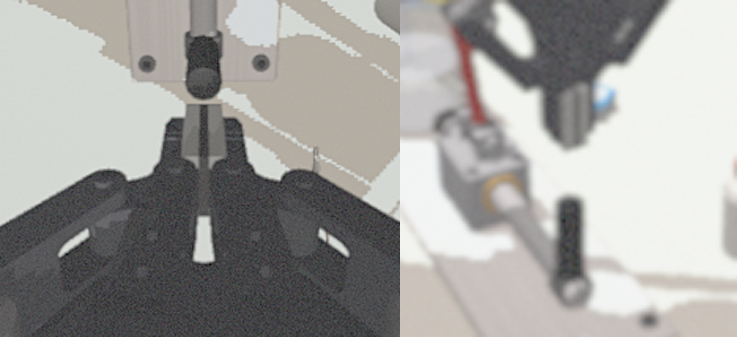

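Confirmed: the shut fingers hang well above the post (side crop 568,148 against 568,200). So the finger end is at about TCP z + 34 mm. I'll open, descend to TCP z of about 0.025, and close.

Emit:
{"method": "carry_out", "body": {"commands": [{"x": 0, "y": 0, "z": 0, "ax": 0, "ay": 0, "az": 0, "fingers": 0.5}, {"x": 0, "y": 0, "z": 0, "ax": 0, "ay": 0, "az": 0, "fingers": 0.5}, {"x": 0, "y": 0, "z": 0, "ax": 0, "ay": 0, "az": 0, "fingers": 0.5}, {"x": 0, "y": 0, "z": 0.09, "ax": 0, "ay": 0, "az": 0, "fingers": 0.5}, {"x": 0, "y": 0, "z": 0.18, "ax": 0, "ay": 0, "az": 0, "fingers": 0.5}, {"x": 0, "y": 0, "z": 0.27, "ax": 0, "ay": 0, "az": 0, "fingers": 0.5}, {"x": 0, "y": 0, "z": 0.35, "ax": 0, "ay": 0, "az": 0, "fingers": 0.5}, {"x": 0, "y": 0, "z": 0.35, "ax": 0, "ay": 0, "az": 0, "fingers": 0.5}]}}

```text
time: 5.55
tcp_pos: [0.4963, -0.1813, 0.0245]
eef_rot: [-0.002, 0.666, 0.746, -0.001]
wrist_force: [0.0, -0.3, 1.1]
finger_gap: 0.502
grip_force: 0.0
```

Emit:
{"method": "carry_out", "body": {"commands": [{"x": 0, "y": 0, "z": 0, "ax": 0, "ay": 0, "az": 0, "fingers": 0.35}, {"x": 0, "y": 0, "z": 0, "ax": 0, "ay": 0, "az": 0, "fingers": 0.25}, {"x": 0, "y": 0, "z": 0, "ax": 0, "ay": 0, "az": 0, "fingers": 0.15}, {"x": 0, "y": 0, "z": 0, "ax": 0, "ay": 0, "az": 0, "fingers": 0.1}, {"x": 0, "y": 0, "z": 0, "ax": 0, "ay": 0, "az": 0, "fingers": 0.1}, {"x": 0, "y": 0, "z": 0, "ax": 0, "ay": 0, "az": 0, "fingers": 0.1}, {"x": 0, "y": 0, "z": 0, "ax": 0, "ay": 0, "az": 0, "fingers": 0.1}, {"x": 0, "y": 0, "z": 0, "ax": 0, "ay": 0, "az": 0, "fingers": 0.1}]}}

```text
time: 6.55
tcp_pos: [0.4975, -0.1825, 0.0281]
eef_rot: [0.0, 0.666, 0.746, -0.0]
wrist_force: [-5.1, -0.5, 4.6]
finger_gap: 0.188
grip_force: 58.6
```

Gripped: gap 0.188, 59 N. I'll push forward along tool +x.

Emit:
{"method": "carry_out", "body": {"commands": [{"x": 0.02, "y": 0, "z": 0, "ax": 0, "ay": 0, "az": 0, "fingers": 0.1}, {"x": 0.04, "y": 0, "z": 0, "ax": 0, "ay": 0, "az": 0, "fingers": 0.1}, {"x": 0.06, "y": 0, "z": 0, "ax": 0, "ay": 0, "az": 0, "fingers": 0.1}, {"x": 0.08, "y": 0, "z": 0, "ax": 0, "ay": 0, "az": 0, "fingers": 0.1}, {"x": 0.1, "y": 0, "z": 0, "ax": 0, "ay": 0, "az": 0, "fingers": 0.1}, {"x": 0.11, "y": 0, "z": 0, "ax": 0, "ay": 0, "az": 0, "fingers": 0.1}, {"x": 0.12, "y": 0, "z": 0, "ax": 0, "ay": 0, "az": 0, "fingers": 0.1}, {"x": 0.13, "y": 0, "z": 0, "ax": 0, "ay": 0, "az": 0, "fingers": 0.1}]}}

```text
time: 7.55
tcp_pos: [0.4948, -0.1599, 0.0282]
eef_rot: [0.003, 0.666, 0.746, -0.003]
wrist_force: [-3.9, -9.5, 3.6]
finger_gap: 0.19
grip_force: 58.4
```

Emit:
{"method": "carry_out", "body": {"commands": [{"x": 0.002, "y": 0, "z": 0, "ax": 0, "ay": 0, "az": 0, "fingers": 0.1}, {"x": 0.004, "y": 0, "z": 0, "ax": 0, "ay": 0, "az": 0, "fingers": 0.1}, {"x": 0.006, "y": 0, "z": 0, "ax": 0, "ay": 0, "az": 0, "fingers": 0.1}, {"x": 0.008, "y": 0, "z": 0, "ax": 0, "ay": 0, "az": 0, "fingers": 0.1}, {"x": 0.01, "y": 0, "z": 0, "ax": 0, "ay": 0, "az": 0, "fingers": 0.1}, {"x": 0.012, "y": 0, "z": 0, "ax": 0, "ay": 0, "az": 0, "fingers": 0.1}, {"x": 0.014, "y": 0, "z": 0, "ax": 0, "ay": 0, "az": 0, "fingers": 0.1}, {"x": 0.016, "y": 0, "z": 0, "ax": 0, "ay": 0, "az": 0, "fingers": 0.1}]}}

```text
time: 8.55
tcp_pos: [0.4944, -0.157, 0.0282]
eef_rot: [0.003, 0.666, 0.746, -0.003]
wrist_force: [-3.4, -9.1, 2.7]
finger_gap: 0.189
grip_force: 58.4
```

Emit:
{"method": "carry_out", "body": {"commands": [{"x": 0.003, "y": 0, "z": 0, "ax": 0, "ay": 0, "az": 0, "fingers": 0.1}, {"x": 0.006, "y": 0, "z": 0, "ax": 0, "ay": 0, "az": 0, "fingers": 0.1}, {"x": 0.008, "y": 0, "z": 0, "ax": 0, "ay": 0, "az": 0, "fingers": 0.1}, {"x": 0.01, "y": 0, "z": 0, "ax": 0, "ay": 0, "az": 0, "fingers": 0.1}, {"x": 0.012, "y": 0, "z": 0, "ax": 0, "ay": 0, "az": 0, "fingers": 0.1}, {"x": 0.014, "y": 0, "z": 0, "ax": 0, "ay": 0, "az": 0, "fingers": 0.1}, {"x": 0.017, "y": 0, "z": 0, "ax": 0, "ay": 0, "az": 0, "fingers": 0.1}, {"x": 0.02, "y": 0, "z": 0, "ax": 0, "ay": 0, "az": 0, "fingers": 0.1}]}}

```text
time: 9.55
tcp_pos: [0.4939, -0.153, 0.0282]
eef_rot: [0.003, 0.666, 0.746, -0.003]
wrist_force: [-4.2, -9.3, 2.8]
finger_gap: 0.188
grip_force: 58.4
```

```bash
python3 - <<'E'
from h import *
from station import read_camera
s=readout.get_state();w=read_camera("wrist");np.save("w6.npy",w);np.save("sc6.npy",read_camera("scene"));np.save("sd6.npy",read_camera("side"))
a=cv2.resize(w[0:170,150:380,::-1],(400,296),interpolation=cv2.INTER_CUBIC)
b=cv2.resize(np.load("sc6.npy")[185:285,170:305,::-1],(400,296),interpolation=cv2.INTER_CUBIC)
cv2.imwrite("pics/c6.png",np.clip(255*(np.hstack([a,b])/255.)**.6,0,255).astype(np.uint8));print(s["tcp_pos"],s["wrist_force"])
E
```

```text
[ 0.49391958 -0.15298236  0.02819036] [-4.237619   -9.26588942  2.77131275]
```

View pics/c6.png

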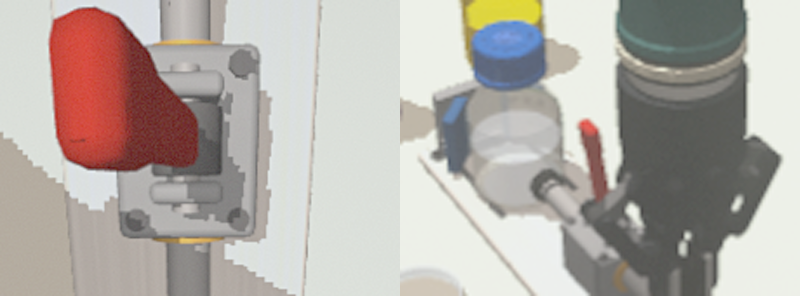

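The bumper (scene crop 540,185) is at the bottle and the lever is clear. I'll continue in 2–3 mm steps.

Emit:
{"method": "carry_out", "body": {"commands": [{"x": 0.002, "y": 0, "z": 0, "ax": 0, "ay": 0, "az": 0, "fingers": 0.1}, {"x": 0.004, "y": 0, "z": 0, "ax": 0, "ay": 0, "az": 0, "fingers": 0.1}, {"x": 0.006, "y": 0, "z": 0, "ax": 0, "ay": 0, "az": 0, "fingers": 0.1}, {"x": 0.008, "y": 0, "z": 0, "ax": 0, "ay": 0, "az": 0, "fingers": 0.1}, {"x": 0.01, "y": 0, "z": 0, "ax": 0, "ay": 0, "az": 0, "fingers": 0.1}, {"x": 0.012, "y": 0, "z": 0, "ax": 0, "ay": 0, "az": 0, "fingers": 0.1}, {"x": 0.014, "y": 0, "z": 0, "ax": 0, "ay": 0, "az": 0, "fingers": 0.1}, {"x": 0.015, "y": 0, "z": 0, "ax": 0, "ay": 0, "az": 0, "fingers": 0.1}]}}

```text
time: 10.7
tcp_pos: [0.4935, -0.15, 0.0282]
eef_rot: [0.003, 0.666, 0.746, -0.003]
wrist_force: [-4.1, -9.4, 4.0]
finger_gap: 0.189
grip_force: 58.5
```

Emit:
{"method": "carry_out", "body": {"commands": [{"x": 0.002, "y": 0, "z": 0, "ax": 0, "ay": 0, "az": 0, "fingers": 0.1}, {"x": 0.004, "y": 0, "z": 0, "ax": 0, "ay": 0, "az": 0, "fingers": 0.1}, {"x": 0.005, "y": 0, "z": 0, "ax": 0, "ay": 0, "az": 0, "fingers": 0.1}, {"x": 0.006, "y": 0, "z": 0, "ax": 0, "ay": 0, "az": 0, "fingers": 0.1}, {"x": 0.007, "y": 0, "z": 0, "ax": 0, "ay": 0, "az": 0, "fingers": 0.1}, {"x": 0.008, "y": 0, "z": 0, "ax": 0, "ay": 0, "az": 0, "fingers": 0.1}, {"x": 0.009, "y": 0, "z": 0, "ax": 0, "ay": 0, "az": 0, "fingers": 0.1}, {"x": 0.01, "y": 0, "z": 0, "ax": 0, "ay": 0, "az": 0, "fingers": 0.1}]}}

```text
time: 11.7
tcp_pos: [0.4933, -0.148, 0.0282]
eef_rot: [0.003, 0.666, 0.746, -0.003]
wrist_force: [-3.8, -9.4, 3.7]
finger_gap: 0.184
grip_force: 58.5
```

Emit:
{"method": "carry_out", "body": {"commands": [{"x": 0.002, "y": 0, "z": 0, "ax": 0, "ay": 0, "az": 0, "fingers": 0.1}, {"x": 0.004, "y": 0, "z": 0, "ax": 0, "ay": 0, "az": 0, "fingers": 0.1}, {"x": 0.006, "y": 0, "z": 0, "ax": 0, "ay": 0, "az": 0, "fingers": 0.1}, {"x": 0.008, "y": 0, "z": 0, "ax": 0, "ay": 0, "az": 0, "fingers": 0.1}, {"x": 0.01, "y": 0, "z": 0, "ax": 0, "ay": 0, "az": 0, "fingers": 0.1}, {"x": 0.011, "y": 0, "z": 0, "ax": 0, "ay": 0, "az": 0, "fingers": 0.1}, {"x": 0.012, "y": 0, "z": 0, "ax": 0, "ay": 0, "az": 0, "fingers": 0.1}, {"x": 0.013, "y": 0, "z": 0, "ax": 0, "ay": 0, "az": 0, "fingers": 0.1}]}}

```text
time: 12.7
tcp_pos: [0.4929, -0.1454, 0.0282]
eef_rot: [0.003, 0.666, 0.746, -0.003]
wrist_force: [-4.4, -8.7, 3.9]
finger_gap: 0.197
grip_force: 58.5
```

Emit:
{"method": "carry_out", "body": {"commands": [{"x": 0.002, "y": 0, "z": 0, "ax": 0, "ay": 0, "az": 0, "fingers": 0.1}, {"x": 0.004, "y": 0, "z": 0, "ax": 0, "ay": 0, "az": 0, "fingers": 0.1}, {"x": 0.005, "y": 0, "z": 0, "ax": 0, "ay": 0, "az": 0, "fingers": 0.1}, {"x": 0.006, "y": 0, "z": 0, "ax": 0, "ay": 0, "az": 0, "fingers": 0.1}, {"x": 0.007, "y": 0, "z": 0, "ax": 0, "ay": 0, "az": 0, "fingers": 0.1}, {"x": 0.008, "y": 0, "z": 0, "ax": 0, "ay": 0, "az": 0, "fingers": 0.1}, {"x": 0.009, "y": 0, "z": 0, "ax": 0, "ay": 0, "az": 0, "fingers": 0.1}, {"x": 0.01, "y": 0, "z": 0, "ax": 0, "ay": 0, "az": 0, "fingers": 0.1}]}}

```text
time: 13.7
tcp_pos: [0.4927, -0.1434, 0.0282]
eef_rot: [0.003, 0.666, 0.746, -0.003]
wrist_force: [-4.6, -8.9, 3.6]
finger_gap: 0.191
grip_force: 58.5
```

Emit:
{"method": "carry_out", "body": {"commands": [{"x": 0.002, "y": 0, "z": 0, "ax": 0, "ay": 0, "az": 0, "fingers": 0.1}, {"x": 0.004, "y": 0, "z": 0, "ax": 0, "ay": 0, "az": 0, "fingers": 0.1}, {"x": 0.005, "y": 0, "z": 0, "ax": 0, "ay": 0, "az": 0, "fingers": 0.1}, {"x": 0.006, "y": 0, "z": 0, "ax": 0, "ay": 0, "az": 0, "fingers": 0.1}, {"x": 0.007, "y": 0, "z": 0, "ax": 0, "ay": 0, "az": 0, "fingers": 0.1}, {"x": 0.008, "y": 0, "z": 0, "ax": 0, "ay": 0, "az": 0, "fingers": 0.1}, {"x": 0.009, "y": 0, "z": 0, "ax": 0, "ay": 0, "az": 0, "fingers": 0.1}, {"x": 0.01, "y": 0, "z": 0, "ax": 0, "ay": 0, "az": 0, "fingers": 0.1}]}}

```text
time: 14.7
tcp_pos: [0.4925, -0.1414, 0.0282]
eef_rot: [0.003, 0.666, 0.746, -0.003]
wrist_force: [-5.6, -8.7, 4.1]
finger_gap: 0.19
grip_force: 58.5
```

Emit:
{"method": "carry_out", "body": {"commands": [{"x": 0.002, "y": 0, "z": 0, "ax": 0, "ay": 0, "az": 0, "fingers": 0.1}, {"x": 0.004, "y": 0, "z": 0, "ax": 0, "ay": 0, "az": 0, "fingers": 0.1}, {"x": 0.005, "y": 0, "z": 0, "ax": 0, "ay": 0, "az": 0, "fingers": 0.1}, {"x": 0.006, "y": 0, "z": 0, "ax": 0, "ay": 0, "az": 0, "fingers": 0.1}, {"x": 0.007, "y": 0, "z": 0, "ax": 0, "ay": 0, "az": 0, "fingers": 0.1}, {"x": 0.008, "y": 0, "z": 0, "ax": 0, "ay": 0, "az": 0, "fingers": 0.1}, {"x": 0.009, "y": 0, "z": 0, "ax": 0, "ay": 0, "az": 0, "fingers": 0.1}, {"x": 0.01, "y": 0, "z": 0, "ax": 0, "ay": 0, "az": 0, "fingers": 0.1}]}}

```text
time: 15.7
tcp_pos: [0.4922, -0.1395, 0.0282]
eef_rot: [0.002, 0.666, 0.746, -0.003]
wrist_force: [-4.2, -8.5, 4.2]
finger_gap: 0.196
grip_force: 58.5
```

Emit:
{"method": "carry_out", "body": {"commands": [{"x": 0.002, "y": 0, "z": 0, "ax": 0, "ay": 0, "az": 0, "fingers": 0.1}, {"x": 0.004, "y": 0, "z": 0, "ax": 0, "ay": 0, "az": 0, "fingers": 0.1}, {"x": 0.005, "y": 0, "z": 0, "ax": 0, "ay": 0, "az": 0, "fingers": 0.1}, {"x": 0.006, "y": 0, "z": 0, "ax": 0, "ay": 0, "az": 0, "fingers": 0.1}, {"x": 0.007, "y": 0, "z": 0, "ax": 0, "ay": 0, "az": 0, "fingers": 0.1}, {"x": 0.008, "y": 0, "z": 0, "ax": 0, "ay": 0, "az": 0, "fingers": 0.1}, {"x": 0.009, "y": 0, "z": 0, "ax": 0, "ay": 0, "az": 0, "fingers": 0.1}, {"x": 0.01, "y": 0, "z": 0, "ax": 0, "ay": 0, "az": 0, "fingers": 0.1}]}}

```text
time: 16.7
tcp_pos: [0.4919, -0.1375, 0.0282]
eef_rot: [0.002, 0.666, 0.746, -0.003]
wrist_force: [-5.4, -8.8, 4.4]
finger_gap: 0.185
grip_force: 58.5
```

Emit:
{"method": "carry_out", "body": {"commands": [{"x": 0.002, "y": 0, "z": 0, "ax": 0, "ay": 0, "az": 0, "fingers": 0.1}, {"x": 0.004, "y": 0, "z": 0, "ax": 0, "ay": 0, "az": 0, "fingers": 0.1}, {"x": 0.005, "y": 0, "z": 0, "ax": 0, "ay": 0, "az": 0, "fingers": 0.1}, {"x": 0.006, "y": 0, "z": 0, "ax": 0, "ay": 0, "az": 0, "fingers": 0.1}, {"x": 0.007, "y": 0, "z": 0, "ax": 0, "ay": 0, "az": 0, "fingers": 0.1}, {"x": 0.008, "y": 0, "z": 0, "ax": 0, "ay": 0, "az": 0, "fingers": 0.1}, {"x": 0.009, "y": 0, "z": 0, "ax": 0, "ay": 0, "az": 0, "fingers": 0.1}, {"x": 0.01, "y": 0, "z": 0, "ax": 0, "ay": 0, "az": 0, "fingers": 0.1}]}}

```text
time: 17.7
tcp_pos: [0.4917, -0.1355, 0.0281]
eef_rot: [0.002, 0.666, 0.746, -0.003]
wrist_force: [-6.0, -9.2, 3.2]
finger_gap: 0.188
grip_force: 58.5
```

Emit:
{"method": "carry_out", "body": {"commands": [{"x": 0.002, "y": 0, "z": 0, "ax": 0, "ay": 0, "az": 0, "fingers": 0.1}, {"x": 0.004, "y": 0, "z": 0, "ax": 0, "ay": 0, "az": 0, "fingers": 0.1}, {"x": 0.005, "y": 0, "z": 0, "ax": 0, "ay": 0, "az": 0, "fingers": 0.1}, {"x": 0.006, "y": 0, "z": 0, "ax": 0, "ay": 0, "az": 0, "fingers": 0.1}, {"x": 0.007, "y": 0, "z": 0, "ax": 0, "ay": 0, "az": 0, "fingers": 0.1}, {"x": 0.008, "y": 0, "z": 0, "ax": 0, "ay": 0, "az": 0, "fingers": 0.1}, {"x": 0.009, "y": 0, "z": 0, "ax": 0, "ay": 0, "az": 0, "fingers": 0.1}, {"x": 0.01, "y": 0, "z": 0, "ax": 0, "ay": 0, "az": 0, "fingers": 0.1}]}}

```text
time: 18.7
tcp_pos: [0.4916, -0.1345, 0.0282]
eef_rot: [0.003, 0.666, 0.746, -0.003]
wrist_force: [-4.8, -11.9, 2.9]
finger_gap: 0.191
grip_force: 58.4
```

Emit:
{"method": "carry_out", "body": {"commands": [{"x": 0.002, "y": 0, "z": 0, "ax": 0, "ay": 0, "az": 0, "fingers": 0.1}, {"x": 0.004, "y": 0, "z": 0, "ax": 0, "ay": 0, "az": 0, "fingers": 0.1}, {"x": 0.005, "y": 0, "z": 0, "ax": 0, "ay": 0, "az": 0, "fingers": 0.1}, {"x": 0.006, "y": 0, "z": 0, "ax": 0, "ay": 0, "az": 0, "fingers": 0.1}, {"x": 0.007, "y": 0, "z": 0, "ax": 0, "ay": 0, "az": 0, "fingers": 0.1}, {"x": 0.008, "y": 0, "z": 0, "ax": 0, "ay": 0, "az": 0, "fingers": 0.1}, {"x": 0.009, "y": 0, "z": 0, "ax": 0, "ay": 0, "az": 0, "fingers": 0.1}, {"x": 0.01, "y": 0, "z": 0, "ax": 0, "ay": 0, "az": 0, "fingers": 0.1}]}}

```text
time: 19.7
tcp_pos: [0.4915, -0.1335, 0.0282]
eef_rot: [0.004, 0.666, 0.746, -0.004]
wrist_force: [-4.6, -14.4, 2.8]
finger_gap: 0.19
grip_force: 58.4
```

The bottle is seated: the force rose from 9 to 14.4 N at 2.5 N/mm, about 2–3 mm of compression. I'll unload the arm's lag by backing off 2.5 mm, then release.

Emit:
{"method": "carry_out", "body": {"commands": [{"x": -0.004, "y": 0, "z": 0, "ax": 0, "ay": 0, "az": 0, "fingers": 0.1}, {"x": -0.008, "y": 0, "z": 0, "ax": 0, "ay": 0, "az": 0, "fingers": 0.1}, {"x": -0.012, "y": 0, "z": 0, "ax": 0, "ay": 0, "az": 0, "fingers": 0.1}, {"x": -0.012, "y": 0, "z": 0, "ax": 0, "ay": 0, "az": 0, "fingers": 0.1}, {"x": -0.012, "y": 0, "z": 0, "ax": 0, "ay": 0, "az": 0, "fingers": 0.1}, {"x": -0.012, "y": 0, "z": 0, "ax": 0, "ay": 0, "az": 0, "fingers": 0.1}, {"x": -0.012, "y": 0, "z": 0, "ax": 0, "ay": 0, "az": 0, "fingers": 0.1}, {"x": -0.012, "y": 0, "z": 0, "ax": 0, "ay": 0, "az": 0, "fingers": 0.1}]}}

```text
time: 20.7
tcp_pos: [0.4915, -0.1333, 0.0282]
eef_rot: [0.002, 0.666, 0.746, -0.002]
wrist_force: [-5.4, -7.7, 5.5]
finger_gap: 0.194
grip_force: 58.6
```

Emit:
{"method": "carry_out", "body": {"commands": [{"x": -0.012, "y": 0, "z": 0, "ax": 0, "ay": 0, "az": 0, "fingers": 0.45}, {"x": -0.012, "y": 0, "z": 0, "ax": 0, "ay": 0, "az": 0, "fingers": 0.45}, {"x": -0.012, "y": 0, "z": 0, "ax": 0, "ay": 0, "az": 0, "fingers": 0.45}, {"x": -0.012, "y": 0, "z": -0.15, "ax": 0, "ay": 0, "az": 0, "fingers": 0.45}, {"x": -0.012, "y": 0, "z": -0.35, "ax": 0, "ay": 0, "az": 0, "fingers": 0.45}, {"x": -0.012, "y": 0, "z": -0.55, "ax": 0, "ay": 0, "az": 0, "fingers": 0.45}, {"x": -0.012, "y": 0, "z": -0.75, "ax": 0, "ay": 0, "az": 0, "fingers": 0.2}, {"x": -0.012, "y": 0, "z": -0.75, "ax": 0, "ay": 0, "az": 0, "fingers": 0}]}}

```text
time: 21.7
tcp_pos: [0.4946, -0.1328, 0.1814]
eef_rot: [0.004, 0.666, 0.746, 0.002]
wrist_force: [0.2, -0.7, 1.2]
finger_gap: 0.032
grip_force: 0.0
```

```bash
python3 - <<'E'
from h import *
from station import read_camera
s=readout.get_state();w=read_camera("wrist");np.save("w7.npy",w);p,q=np.array(s["tcp_pos"]),np.array(s["eef_rot"])
x=np.load("h.npy");h=x[:3].copy();h[:2]+=.005*np.array([np.cos(h[2]),np.sin(h[2])])
C=camera_info("wrist");print(p,q,s["wrist_force"],h)
# reference: w2-refined; red mask of lever
hsv=cv2.cvtColor(w,cv2.COLOR_RGB2HSV);m=((hsv[...,0]<8)|(hsv[...,0]>172))&(hsv[...,1]>120)&(hsv[...,2]>60)
n,l,st,c=cv2.connectedComponentsWithStats(m.astype(np.uint8))
for i in range(1,n):
    if st[i,4]>40:print(st[i],c[i])
for a in(0,.05,.1,.15):
    print(a,[np.round(proj(hw(h,(0,-r*np.sin(a-.2),.066+r*np.cos(a-.2))),C,(p,q))) for r in(0,.082)])
o=cv2.resize(w[:,:,::-1],(768,576),interpolation=cv2.INTER_CUBIC)
for P in[(0,0,.066),(-.028,.022,.054),(-.028,-.022,.054),(0,.0135,.147),(-.16,.05,.01),(-.16,-.05,.01)]:
    cv2.drawMarker(o,tuple(int(v) for v in proj(hw(h,P),C,(p,q))*1.5),(0,255,0),0,12)
cv2.imwrite("pics/w7.png",o)
E
```

```text
[ 0.49460908 -0.13283945  0.18140227] [0.00417162 0.66577953 0.7461348  0.00175489] [ 0.24647826 -0.70078495  1.20879791] [ 0.48311363 -0.06005616  1.68339943]
[234 106  13  23 265] [240.10188679 116.60754717]
[357 201  15  15 139] [363.61151079 207.47482014]
[484 323  19  18 124] [492.19354839 330.04032258]
0 [array([255., 114.]), array([233., 117.])]
0.05 [array([255., 114.]), array([239., 117.])]
0.1 [array([255., 114.]), array([244., 117.])]
0.15 [array([255., 114.]), array([249., 117.])]
```

View pics/w7.png

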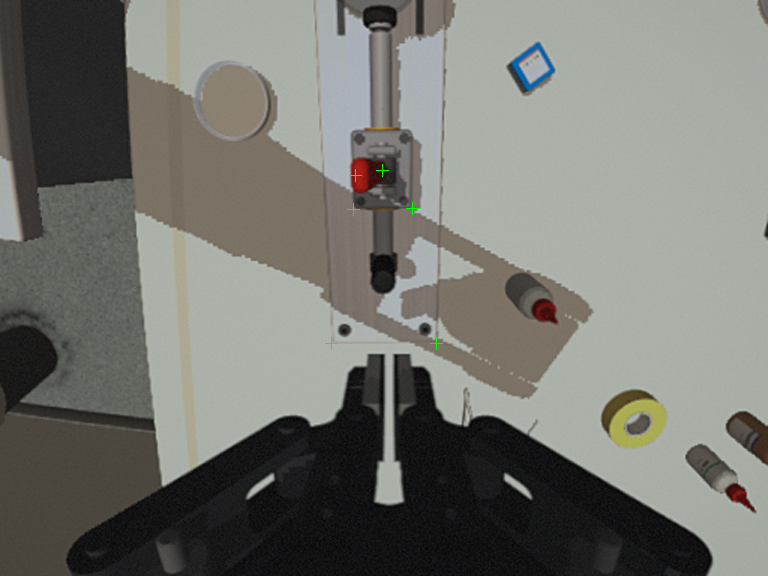

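The wrist view shows the fit now sits right on the pin (382,170) and the guide block. The lever tip is at (360,175), so a is about 0.06. The bar and bumper are in place against the bottle. With shut fingers I'll go over to the lever's +y side.

Emit:
{"method": "carry_out", "body": {"commands": [{"x": 0.03, "y": -0.03, "z": 0, "ax": 0, "ay": 0, "az": 0, "fingers": 0}, {"x": 0.1, "y": -0.08, "z": 0, "ax": 0, "ay": 0, "az": 0, "fingers": 0}, {"x": 0.17, "y": -0.14, "z": 0, "ax": 0, "ay": 0, "az": 0, "fingers": 0}, {"x": 0.24, "y": -0.2, "z": 0, "ax": 0, "ay": 0, "az": 0, "fingers": 0}, {"x": 0.31, "y": -0.24, "z": 0, "ax": 0, "ay": 0, "az": 0, "fingers": 0}, {"x": 0.365, "y": -0.25, "z": 0, "ax": 0, "ay": 0, "az": 0, "fingers": 0}, {"x": 0.365, "y": -0.25, "z": 0, "ax": 0, "ay": 0, "az": 0, "fingers": 0}, {"x": 0.365, "y": -0.25, "z": 0, "ax": 0, "ay": 0, "az": 0, "fingers": 0}]}}

```text
time: 22.75
tcp_pos: [0.4345, -0.0656, 0.177]
eef_rot: [0.0, 0.666, 0.746, -0.0]
wrist_force: [-0.2, 0.0, 0.6]
finger_gap: 0.002
grip_force: 0.0
```

Emit:
{"method": "carry_out", "body": {"commands": [{"x": 0, "y": 0, "z": 0.07, "ax": 0, "ay": 0, "az": 0, "fingers": 0}, {"x": 0, "y": 0, "z": 0.14, "ax": 0, "ay": 0, "az": 0, "fingers": 0}, {"x": 0, "y": 0, "z": 0.21, "ax": 0, "ay": 0, "az": 0, "fingers": 0}, {"x": 0, "y": 0, "z": 0.28, "ax": 0, "ay": 0, "az": 0, "fingers": 0}, {"x": 0, "y": 0, "z": 0.35, "ax": 0, "ay": 0, "az": 0, "fingers": 0}, {"x": 0, "y": 0, "z": 0.4, "ax": 0, "ay": 0, "az": 0, "fingers": 0}, {"x": 0, "y": 0, "z": 0.43, "ax": 0, "ay": 0, "az": 0, "fingers": 0}, {"x": 0, "y": 0, "z": 0.43, "ax": 0, "ay": 0, "az": 0, "fingers": 0}]}}

```text
time: 23.75
tcp_pos: [0.4341, -0.0654, 0.0906]
eef_rot: [-0.0, 0.666, 0.746, -0.0]
wrist_force: [-0.2, 0.6, 0.3]
finger_gap: -0.0
grip_force: 0.0
```

```bash
cat > lv.py <<'E'
from h import *
from station import read_camera
s=readout.get_state();p,q=np.array(s["tcp_pos"]),np.array(s["eef_rot"]);d=p[:2]-[.4831,-.0601]
print("x %.4f u %.4f ztip %.4f"%(d@[-.1124,.9937],d@[.9937,.1124],p[2]+.0345),np.round(s["wrist_force"],1),s["time"])
h=np.array([.4831,-.0601,1.6834]);C=camera_info("scene")
for n in("scene","side"):
    w=read_camera(n);C=camera_info(n);hsv=cv2.cvtColor(w,cv2.COLOR_RGB2HSV);m=((hsv[...,0]<8)|(hsv[...,0]>172))&(hsv[...,1]>120)&(hsv[...,2]>40)
    nn,l,st,c=cv2.connectedComponentsWithStats(m.astype(np.uint8))
    pin=proj(hw(h,(0,0,.066)),C)
    for i in range(1,nn):
        if st[i,4]>15 and np.hypot(*(c[i]-pin))<45:print(n,"red box",st[i],np.round(c[i]))
    print({a:np.round(proj(hw(h,(0,-.082*np.sin(a-.2),.066+.082*np.cos(a-.2))),C)).tolist() for a in(.06,.5,1,1.4,1.6,1.85)},"pin",np.round(pin))
E
python3 lv.py
```

```text
x 0.0002 u -0.0493 ztip 0.1251 [-0.2  0.6  0.3] 23.75
scene red box [231 226   6   9  33] [234. 230.]
{0.06: [233.0, 226.0], 0.5: [250.0, 221.0], 1: [265.0, 225.0], 1.4: [272.0, 233.0], 1.6: [274.0, 238.0], 1.85: [274.0, 246.0]} pin [240. 257.]
side red box [230 205  10  32  79] [235. 221.]
{0.06: [231.0, 205.0], 0.5: [248.0, 202.0], 1: [263.0, 208.0], 1.4: [271.0, 217.0], 1.6: [273.0, 223.0], 1.85: [273.0, 231.0]} pin [239. 238.]
```

Emit:
{"method": "carry_out", "body": {"commands": [{"x": 0, "y": 0.07, "z": 0, "ax": 0, "ay": 0, "az": 0, "fingers": 0}, {"x": 0, "y": 0.135, "z": -0.005, "ax": 0, "ay": 0, "az": 0, "fingers": 0}, {"x": 0, "y": 0.195, "z": -0.01, "ax": 0, "ay": 0, "az": 0, "fingers": 0}, {"x": 0, "y": 0.233, "z": -0.015, "ax": 0, "ay": 0, "az": 0, "fingers": 0}, {"x": 0, "y": 0.266, "z": -0.01, "ax": 0, "ay": 0, "az": 0, "fingers": 0}, {"x": 0, "y": 0.296, "z": 0, "ax": 0, "ay": 0, "az": 0, "fingers": 0}, {"x": 0, "y": 0.326, "z": 0.01, "ax": 0, "ay": 0, "az": 0, "fingers": 0}, {"x": 0, "y": 0.351, "z": 0.025, "ax": 0, "ay": 0, "az": 0, "fingers": 0}]}}

```text
time: 24.85
tcp_pos: [0.5023, -0.0573, 0.0855]
eef_rot: [-0.002, 0.666, 0.746, -0.002]
wrist_force: [-8.9, 0.4, 3.5]
finger_gap: 0.001
grip_force: 4.4
```

```bash
python3 lv.py
```

```text
x 0.0006 u 0.0194 ztip 0.1200 [-8.9  0.4  3.5] 24.85
scene red box [239 222  21  34 150] [248. 241.]
{0.06: [233.0, 226.0], 0.5: [250.0, 221.0], 1: [265.0, 225.0], 1.4: [272.0, 233.0], 1.6: [274.0, 238.0], 1.85: [274.0, 246.0]} pin [240. 257.]
side red box [239 205  19  31 104] [248. 221.]
{0.06: [231.0, 205.0], 0.5: [248.0, 202.0], 1: [263.0, 208.0], 1.4: [271.0, 217.0], 1.6: [273.0, 223.0], 1.85: [273.0, 231.0]} pin [239. 238.]
```

Emit:
{"method": "carry_out", "body": {"commands": [{"x": 0, "y": 0.026, "z": 0.017, "ax": 0, "ay": 0, "az": 0, "fingers": 0}, {"x": 0, "y": 0.05, "z": 0.036, "ax": 0, "ay": 0, "az": 0, "fingers": 0}, {"x": 0, "y": 0.073, "z": 0.058, "ax": 0, "ay": 0, "az": 0, "fingers": 0}, {"x": 0, "y": 0.093, "z": 0.082, "ax": 0, "ay": 0, "az": 0, "fingers": 0}, {"x": 0, "y": 0.11, "z": 0.107, "ax": 0, "ay": 0, "az": 0, "fingers": 0}, {"x": 0, "y": 0.125, "z": 0.134, "ax": 0, "ay": 0, "az": 0, "fingers": 0}, {"x": 0, "y": 0.137, "z": 0.163, "ax": 0, "ay": 0, "az": 0, "fingers": 0}, {"x": 0, "y": 0.146, "z": 0.193, "ax": 0, "ay": 0, "az": 0, "fingers": 0}]}}

```text
time: 25.95
tcp_pos: [0.5341, -0.0539, 0.0476]
eef_rot: [0.001, 0.666, 0.746, 0.001]
wrist_force: [-1.0, 0.9, 1.3]
finger_gap: -0.0
grip_force: 0.8
```

```bash
python3 lv.py
```

```text
x 0.0004 u 0.0514 ztip 0.0821 [-1.   0.9  1.3] 25.95
scene red box [243 237  31  20 141] [257. 247.]
{0.06: [233.0, 226.0], 0.5: [250.0, 221.0], 1: [265.0, 225.0], 1.4: [272.0, 233.0], 1.6: [274.0, 238.0], 1.85: [274.0, 246.0]} pin [240. 257.]
side red box [243 223  30  14 101] [258. 230.]
{0.06: [231.0, 205.0], 0.5: [248.0, 202.0], 1: [263.0, 208.0], 1.4: [271.0, 217.0], 1.6: [273.0, 223.0], 1.85: [273.0, 231.0]} pin [239. 238.]
```

Emit:
{"method": "carry_out", "body": {"commands": [{"x": 0, "y": 0.003, "z": 0.01, "ax": 0, "ay": 0, "az": 0, "fingers": 0}, {"x": 0, "y": 0.006, "z": 0.02, "ax": 0, "ay": 0, "az": 0, "fingers": 0}, {"x": 0, "y": 0.008, "z": 0.03, "ax": 0, "ay": 0, "az": 0, "fingers": 0}, {"x": 0, "y": 0.008, "z": 0.035, "ax": 0, "ay": 0, "az": 0, "fingers": 0}, {"x": 0, "y": 0.008, "z": 0.04, "ax": 0, "ay": 0, "az": 0, "fingers": 0}, {"x": 0, "y": 0.008, "z": 0.04, "ax": 0, "ay": 0, "az": 0, "fingers": 0}, {"x": 0, "y": 0.008, "z": 0.04, "ax": 0, "ay": 0, "az": 0, "fingers": 0}, {"x": 0, "y": 0.008, "z": 0.04, "ax": 0, "ay": 0, "az": 0, "fingers": 0}]}}

```text
time: 27.05
tcp_pos: [0.5347, -0.054, 0.0394]
eef_rot: [0.0, 0.666, 0.746, 0.0]
wrist_force: [-1.1, 1.3, 0.1]
finger_gap: -0.001
grip_force: 0.0
```

```bash
python3 lv.py
```

```text
x 0.0002 u 0.0519 ztip 0.0739 [-1.1  1.3  0.1] 27.05
scene red box [243 244  32  14 150] [259. 251.]
{0.06: [233.0, 226.0], 0.5: [250.0, 221.0], 1: [265.0, 225.0], 1.4: [272.0, 233.0], 1.6: [274.0, 238.0], 1.85: [274.0, 246.0]} pin [240. 257.]
side red box [244 230  30   9 108] [259. 234.]
{0.06: [231.0, 205.0], 0.5: [248.0, 202.0], 1: [263.0, 208.0], 1.4: [271.0, 217.0], 1.6: [273.0, 223.0], 1.85: [273.0, 231.0]} pin [239. 238.]
```

The lever lies home: its tip is at (274,245), where 1.85 rad is predicted, and there is no contact force. I'll lift clear.

Emit:
{"method": "carry_out", "body": {"commands": [{"x": 0, "y": 0, "z": -0.1, "ax": 0, "ay": 0, "az": 0, "fingers": 0}, {"x": 0, "y": 0, "z": -0.25, "ax": 0, "ay": 0, "az": 0, "fingers": 0}, {"x": 0, "y": 0, "z": -0.4, "ax": 0, "ay": 0, "az": 0, "fingers": 0}, {"x": 0, "y": 0, "z": -0.55, "ax": 0, "ay": 0, "az": 0, "fingers": 0}, {"x": 0, "y": 0, "z": -0.7, "ax": 0, "ay": 0, "az": 0, "fingers": 0}, {"x": 0, "y": 0, "z": -0.75, "ax": 0, "ay": 0, "az": 0, "fingers": 0}, {"x": 0, "y": 0, "z": -0.75, "ax": 0, "ay": 0, "az": 0, "fingers": 0}, {"x": 0, "y": 0, "z": -0.75, "ax": 0, "ay": 0, "az": 0, "fingers": 0}]}}

```text
time: 28.15
tcp_pos: [0.5338, -0.0539, 0.1875]
eef_rot: [-0.001, 0.666, 0.746, -0.001]
wrist_force: [-0.6, 0.1, -0.1]
finger_gap: 0.001
grip_force: 0.0
```

```bash
python3 lv.py | grep -v pin; python3 -c "
from station import robot
print(robot.close_job())"
```

```text
x 0.0005 u 0.0511 ztip 0.2220 [-0.6  0.1 -0.1] 28.15
scene red box [243 245  32  12 156] [260. 251.]
side red box [244 230  30   9 106] [260. 234.]
the job is handed in; nothing more can be done
None
```

The job is handed in at about 28 s: the bottle is seated with the bumper at roughly 6–7 N (worked out from wrist force), the post is released, and the cam lever looks fully home in both cameras; the hand-in returned no verdict.

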